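# Fit the hanging bar into the bracelet display stand

### The arm

A 7-joint arm with a two-finger parallel gripper is mounted at the origin on the work surface. World frame = base frame: x ahead of the robot, y to its left, z up, the work surface at z = 0. Lengths are in m, angles in rad, forces in N, time in s.
With the tool pointing down it reaches from about 0.425 to 0.875 m from the base axis. Payload 4.7 kg.
Tool frame: the origin (TCP) lies where the fingers leave the gripper's body, on its centre line; the fingertips stand 70 mm ahead of it and the grasp point (between the pads) lies 51 mm ahead of it; z points along the fingers, y is the line along which they close (so a half turn about z gives the same grasp; the last joint's range is limited). The gripper opens to 87 mm and grips with 3 to 60 N. Pads are 19 mm wide; open, the fingers measure 117 mm over their backs; the gripper's body (75 mm by 190 mm) begins 51 mm behind the grasp point.
Start: joints at [1.129, 0.321, -0.07, 1.45, 0.023, 1.371, -0.057], TCP at [0.286, -0.584, 0.292] pointing down, gripper open.
Joint ranges: [-2.86, 2.86], [-0.3, 2.09], [-1.38, 1.24], [0.06, 2.45], [-1.56, 4.7], [0.09, 2.05], [-2.69, 2.69]. Speed limits (rad/s): [2.57, 2.57, 3.14, 3.14, 3.14, 3.14, 3.14].

### API

Orientations are given as a rotation vector (axis times angle).
In Python, from bench import ctrl gives the robot as it stands.
- The arm moves only by the tool play_rows, never from a script. Its argument "increments" is a list that holds one entry, the list of rows, each a list of 7 numbers: the shift along the tool's x, y, z as a fraction of full scale, then the turn, a rotation vector about the tool's x, y, z as a fraction of full scale, then the gripper command: -1 is shut, 1 is fully open, values between are in proportion. A call has 1 to 8 rows; each row is the pose to reach, as a shift and turn from the pose commanded when the call began, along the tool's axes at that moment; what a row does not reach only later rows make up. Full scale, the value 1, is 0.1 m for a shift and 90 degrees for a turn. A row lasts 1/10 s, in which the tool goes at most 50 mm and 8.59 degrees, less where a joint would pass 70% of its speed; a pose out of reach is approached as far as the arm can. A call with a number of a shift or a turn outside -1 to 1 is refused whole. A call with a gripper value outside its range is refused whole. The fingers move at their own pace and stop on an object; "squeeze" is the grip in N (left out, the last holds). Time passes only in rows, so rows that repeat a pose let the fingers close. It gives the time, the measured TCP pose, the force, the opening and the grip force at its end, in the units of the state.
- ctrl.get_state(): the state, without advancing time (a new reading comes with each control period).
- ctrl.get_image(name): name is "scene" or "top" or "wrist"; returns the picture (400x640x3 uint8, red, green, blue); there is no depth.
- ctrl.get_calibration(name): a dict with "vertical_fov" (degrees; the focal length in pixels is half the picture's height over the tangent of half this angle, whatever the lens; pixels are square), "cx", "cy" (the principal point, pixels), "R" (3x3) and "t" (3): a world point X has camera coordinates R X + t; the wrist camera has in their place "T_tool_cam" (4x4, takes a point from camera to tool coordinates, whose origin is the TCP and whose axes are the flange's). Camera axes: x right, y down, z forward; pixel columns grow to the right and rows downward; lengths in m; the calibration is good to about 2 mm. A picture is of the moment at which its call begins: read the wrist's pose just before it. get_calibration takes no time and is no camera call.
- ctrl.close_job(): hands the job in; it is judged then, once.
The state is a dict: "time": time; "joint_positions": joint angles; "qd": joint speeds; "joint_torque": joint torques, N m; "position": TCP position; "tool_rot": TCP orientation; "ft_force": force on the tool from outside, world axes, zero at the start; "torque": the same for the moment, N m; "grip_width": opening from 0.0 (shut) to 1.0 (fully open); "grip_force": force on a finger pad.
Only numpy, scipy, OpenCV 4.12 (cv2) and the standard library are available. Lean on these libraries where they do the work, as an engineer would, in place of code of your own. Each camera call takes 0.05 s, during which the arm holds its last target. There are 200 camera calls.

### The job

Take the steel hanging bar with the square wooden grip from its rest and thread it through the holes of all three uprights of the bracelet stand, entering from the end where the wooden foot sticks out furthest, until the grip sits fully home against the first upright; then let go. The uprights can shift sideways on the foot and are rarely in its middle, so feel your way in gently, never pressing the bar on the stand with more than about 25 N, and leave the other goods where they are.

Things in the scene. Friction and masses are not known exactly. Their poses are not given: they have to be found in the camera images.
- bar: Hanging bar, 60 to 130 g. Origin on its axis at the shoulder, where shaft and grip meet; +x along the shaft. Shaft: round polished steel tube, 12 mm across, 165 mm long. Grip: square pale wood, 18 x 18 mm, x = -60 to 0; its front face is the shoulder. Starts level in the rest, axis 45 mm above the table, grip sides upright. Balances some 30 mm ahead of the origin: grip it firmly, 80 N is fine.
- tip (a point): Centre of the bar's flat tip, 165 mm ahead of bar's origin along its +x. The tip's edge has a 2 mm chamfer at 45 degrees. Held by the grip, the tip droops by about 1 mm.
- rest: Pale wooden rest, fixed: foot 170 x 40 x 12 mm, two posts 12 x 34 mm, 47 mm high, at x = -55 and +55 mm, with open-topped notches 18 mm wide that the shaft lies in (lift straight up). Origin: middle of the underside, +x along the bar to its tip. The bar's shoulder starts near x = -65 mm, so most of its grip overhangs the foot. Rest and stand may swap places (nearer or farther).
- stand: Bracelet stand. Fixed dark wood foot, 16 mm high, x = -60 to 170, y = -60 to 60 mm, and on it a dark steel bridge with three upright plates 76 mm wide, 10 mm thick, tops 96 mm above the table, front faces at x = 0, 65, 130 mm. Origin: on the table, on the foot's centre line, below the first plate's front face; +x is the way the bar goes in (from the foot's longer overhang), z up.
- mouth (a point): Centre of the play of the first hole: on the FOOT's centre line (not the bridge), in the first plate's front face, 80 mm above the table. Each plate has a round hole 14.8 mm across; all three lie on one line parallel to the stand's x, 80 mm high. The bridge, and so that line, starts anywhere up to 19 mm off to either side (along the stand's y), which is not reported: feel or look.
- slide (a point): Top of the foot on its centre line, midway along the bridge (x = 70, z = 16 mm of the stand). The bridge slides here sideways as one piece, at most 20 mm either way from the centre line; it takes about 3 N sideways to shift and stays where it is left. Along x and in height it does not give.
- bangle: Bystander: dark wooden bangle lying flat, 68 mm across, 12 mm high. Origin: centre of its underside.
- tin: Bystander: brass tin 70 x 50 x 25 mm. Origin: centre of its underside.
- candle: Bystander: candle in a jar, 66 mm across, 80 mm high. Origin: centre of its underside.
- basket: Bystander: bowl 140 mm across, 60 mm high. Origin: centre of its underside.
- mug: Bystander: mug 80 mm across, 90 mm high. Origin: centre of its underside.
- soap: Bystander: wrapped soap 85 x 55 x 30 mm. Origin: centre of its underside.
- pot: Bystander: terracotta pot, 84 mm across, 70 mm high. Origin: centre of its underside.
Things that resemble listed ones, but are neither listed nor needed, are in the scene too. What is shaped like the bar but black or purple is not meant.

How it is judged:
On the way, in this order (a step that is already met when the one before it is completed fails the run):
1. the bar is lifted clear of its rest, not yet in the stand (height (world z) of bar above 0.065 m and height (world z) of tip above 0.06 m and x of tip in the frame of stand below 0 m), for 0.1 s.
2. the tip is inside the first upright's hole or between the first and second uprights (x of tip in the frame of stand between 0.006 and 0.066 m and y of tip in the frame of stand between -0.022 and 0.022 m and z of tip in the frame of stand between 0.075 and 0.085 m), for 0.1 s.
3. the tip has passed through the third upright (x of tip in the frame of stand above 0.142 m and angle between the x axis of bar and the x axis of stand, either way round below 0.06 rad and y of tip in the frame of stand between -0.022 and 0.022 m and z of tip in the frame of stand between 0.075 and 0.085 m), for 0.1 s.
At the end, for the whole second after the job is handed in: The bar lies at rest, released, through all three uprights, in line with the stand (within 0.04 rad), its shoulder no more than 2 mm from the front face of the first upright (x of bar in the frame of stand above -0.002 m and y of bar in the frame of stand between -0.022 and 0.022 m and z of bar in the frame of stand between 0.075 and 0.085 m and x of tip in the frame of stand above 0.16 m and angle between the x axis of bar and the x axis of stand, either way round below 0.04 rad and linear speed of bar below 0.01 m/s and contact force between the fingers and bar below 0.05 N); the robot touches nothing.
It fails at once if the bar is pressed on the stand with more than 30 N (contact force between bar and stand above 30 N).
It fails at once if the hand presses on the stand with more than 30 N (contact force between any of the fingers, the arm and stand above 30 N).
It fails at once if other goods are moved by more than 30 mm (distance of any of bangle, tin, candle, basket, mug, soap, pot from where it was at the start of the episode above 0.03 m).
It also fails if it takes over 58 s, if anything falls off the work surface, if the arm or the gripper's body presses on something with over 40 N, if the wrist force passes 120 N, or if a joint passes its speed limit or range.

## Working session

There is one attempt and no reset: what is moved stays moved. The work goes in short steps, Python scripts to look and compute and a tool call to move; the robot and the scene stay as the last step left them, time stands still between calls to the robot, and variables do not carry over. Pictures are saved under pics/ and viewed, at most 10 in all, crops included, and the job is handed in when it is done.

Besides the shell and the picture viewer there is one more tool, called after "Emit:" as name(argument=value, ...), one argument or row to a line, values as JSON. play_rows: Moves the arm, as the interface text tells. Shift numbers are shares of 0.1 m and turn numbers shares of 90 degrees, none past 1 either way. Its arguments: {"type":"object","properties":{"increments":{"type":"array"},"squeeze":{"type":"number"}},"required":["increments"]}

```bash
ls; mkdir -p pics
cat > h.py <<'E'
from bench import ctrl
import numpy as np, cv2
from scipy.spatial.transform import Rotation as R
def snap(n,f):
    s=ctrl.get_state(); im=ctrl.get_image(n); cv2.imwrite(f'pics/{f}.png',im[:,:,::-1]); return s,im
def cam(n,s=None):
    c=ctrl.get_calibration(n); f=200/np.tan(np.radians(c['vertical_fov'])/2)
    if 'R' in c: Rw=np.array(c['R']);t=np.array(c['t'])
    else:
        T=np.array(c['T_tool_cam']);W=np.eye(4);W[:3,:3]=R.from_rotvec(s['tool_rot']).as_matrix();W[:3,3]=s['position']
        M=np.linalg.inv(W@T);Rw=M[:3,:3];t=M[:3,3]
    return f,c['cx'],c['cy'],Rw,t
def pix2w(C,u,v,z):
    f,cx,cy,Rw,t=C; d=Rw.T@np.array([(u-cx)/f,(v-cy)/f,1]); o=-Rw.T@t
    return o+d*(z-o[2])/d[2]
def w2pix(C,X):
    f,cx,cy,Rw,t=C; p=Rw@np.array(X)+t; return np.array([cx+f*p[0]/p[2],cy+f*p[1]/p[2]])
E
python3 - <<'E'
from h import *
s,a=snap('scene','s0'); s,b=snap('top','t0')
print(ctrl.get_state()); print({n:ctrl.get_calibration(n) for n in('scene','top','wrist')})
E
```

```text
pics
{'time': 0.1, 'joint_positions': array([ 1.1291073 ,  0.32179238, -0.07010317,  1.4515206 ,  0.02258396,
        1.37079852, -0.05690322]), 'qd': array([ 0.00029126, -0.00140458,  0.00157341, -0.00382705,  0.00206073,
       -0.00023145,  0.00063688]), 'joint_torque': array([ 6.95638046e-04, -4.92574418e+01, -4.05272003e-01, -3.13399243e+01,
       -6.40103244e-02,  3.95380938e-02,  1.24321919e-04]), 'position': array([ 0.28592857, -0.58333067,  0.29125893]), 'tool_rot': array([-3.05872400e+00, -7.09451700e-01,  7.19989806e-04]), 'ft_force': array([-0.63125146,  0.23261863,  0.64032374]), 'torque': array([ 0.02193929,  0.02747214, -0.02173648]), 'grip_force': 0.0, 'grip_width': 0.9985952531398548}
{'scene': {'vertical_fov': 49.5972307551994, 'cx': 319.84149762840565, 'cy': 199.98727232453464, 'R': array([[ 0.55728223,  0.83021581,  0.01335024],
       [ 0.48310959, -0.31112674, -0.81841632],
       [-0.67530856,  0.4625385 , -0.57447062]]), 't': array([-0.24595851, -0.16383896,  1.51751053])}, 'top': {'vertical_fov': 50.34363851333546, 'cx': 315.9933177283639, 'cy': 198.9687493785871, 'R': array([[-0.0073266 , -0.99995806, -0.00549474],
       [-0.99908009,  0.00755213, -0.042213  ],
       [ 0.04225273,  0.00518041, -0.99909352]]), 't': array([-0.00866435,  0.46669263,  1.25470157])}, 'wrist': {'vertical_fov': 67.76452474352216, 'cx': 318.94767999737365, 'cy': 201.62811976632415, 'T_tool_cam': array([[-1.62115315e-04, -9.61245757e-01, -2.75692887e-01,
         7.44391687e-02],
       [ 9.99999844e-01, -8.37991198e-06, -5.58810699e-04,
        -2.12898896e-04],
       [ 5.34844132e-04, -2.75692935e-01,  9.61245608e-01,
        -9.22155362e-02],
       [ 0.00000000e+00,  0.00000000e+00,  0.00000000e+00,
         1.00000000e+00]])}}
```

View pics/t0.png

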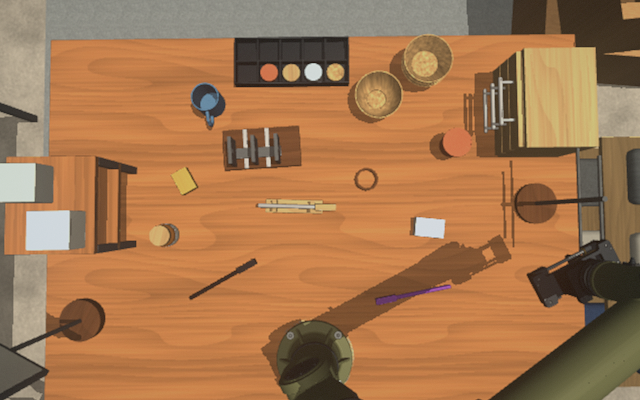

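View pics/s0.png

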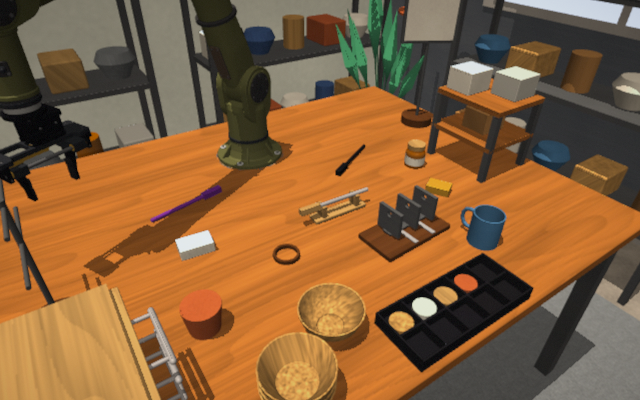

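Candidates for the bar in the top view are the steel bar in the pale rest (295,206), the black one (223,279) and the purple one (413,295). The steel one matches the description. The stand is at (262,148), with its long overhang apparently on the right. I'll check this in a close crop.

Run:
```python
import cv2
a=cv2.imread('pics/t0.png')[115:225,210:350]
cv2.imwrite('pics/c0.png',cv2.resize(a,None,fx=5,fy=5,interpolation=cv2.INTER_CUBIC))
```

```text
(no output)
```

View pics/c0.png

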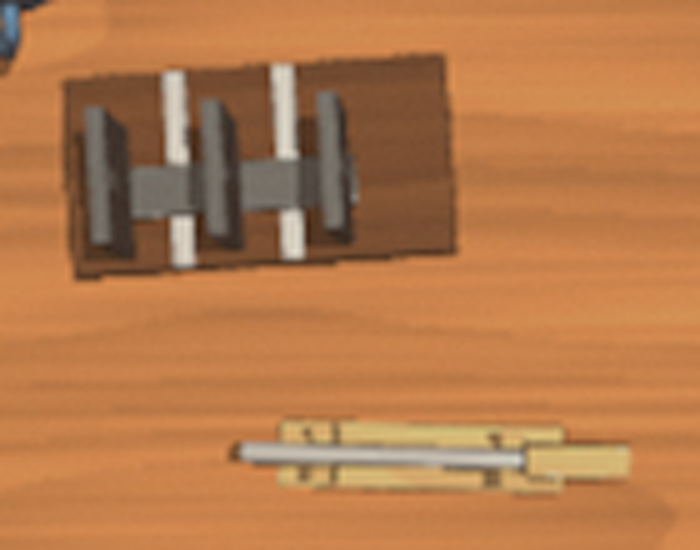

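The crop confirms the bar: shoulder at crop (526,459), grip end (630,462), tip (237,451). The foot corners are at (65,80), (445,55), (455,254) and (76,279). The long overhang is on the right, so the bar enters moving left.

Run:
```python
from h import *
C=cam('top'); P=lambda x,y,z: pix2w(C,210+(x+.5)/5-.5,115+(y+.5)/5-.5,z)
np.set_printoptions(precision=4,suppress=True)
sh,ge,tip=P(526,459,.05),P(630,462,.054),P(237,451,.045)
print('bar',sh,ge,tip,np.linalg.norm(sh-tip)); d=tip-ge; print('yaw',np.degrees(np.arctan2(d[1],d[0])))
c=[P(*q,.016) for q in((65,80),(445,55),(455,254),(76,279))]
print('foot',*c,[np.linalg.norm(c[i]-c[i-1]) for i in range(4)])
far=(c[0]+c[3])/2; near=(c[1]+c[2])/2; ax=(far-near)/np.linalg.norm(far-near)
d1=c[0]-c[1];d2=c[3]-c[2]
print('yaw',*[np.degrees(np.arctan2(v[1],v[0])) for v in(ax,d1,d2)])
m=(far+near)/2; o=m-ax*.055; o[2]=0; lat=np.array([-ax[1],ax[0],0]);print('origin',o)
for q in((318,92),(340,91),(346,229),(324,233),(203,98),(212,236),(84,106),(95,244)):
    X=P(*q,.096); print(q,(X-o)@ax,(X-o)@lat)
```

```text
bar [ 0.4436 -0.0088  0.05  ] [ 0.4413 -0.0684  0.054 ] [0.4496 0.1582 0.045 ] 0.16718783230013162
yaw 87.91327298407818
foot [0.6724 0.2647 0.016 ] [0.6855 0.038  0.016 ] [0.5664 0.0328 0.016 ] [0.5533 0.2579 0.016 ] [np.float64(0.11932683690258591), np.float64(0.22704532840592015), np.float64(0.11924052336142378), np.float64(0.22554626492953697)]
yaw 93.31918929321475 93.30689089135214 93.33156943478315
origin [0.6226 0.0935 0.    ]
(318, 92) 0.010444111162450243 -0.026045796355605597
(340, 91) -0.0018393795358517028 -0.02579271344085541
(346, 229) -0.00042217621331192164 0.05160849171166714
(324, 233) 0.01192977711569489 0.05303215513781265
(203, 98) 0.07469365864879718 -0.0269355527449769
(212, 236) 0.0742327226116264 0.05059564914139219
(84, 106) 0.14125895255110288 -0.026851540341586544
(95, 244) 0.13950158205107047 0.05076442795659843
```

Emit:
play_rows(
  increments=[
    [[0.3, -0.3, 0, 0, 0, -0.09, 1], [0.6, -0.6, 0, 0, 0, -0.18, 1], [0.9, -0.9, 0, 0, 0, -0.27, 1], [1, -1, 0, 0, 0, -0.36, 1], [1, -1, 0, 0, 0, -0.45, 1], [1, -1, 0, 0, 0, -0.54, 1], [1, -1, 0, 0, 0, -0.63, 1], [1, -1, 0, 0, 0, -0.687, 1]],
  ],
  squeeze=60,
)

```text
time: 0.9
position: [0.3317, -0.4496, 0.2918]
tool_rot: [-2.255, -2.186, 0.0]
ft_force: [-0.9, 0.0, 0.6]
grip_width: 1.002
grip_force: 0.0
```

Emit:
play_rows(
  increments=[
    [[0.4, 0.2, 0, 0, 0, 0, 1], [0.8, 0.4, 0, 0, 0, 0, 1], [1, 0.6, 0, 0, 0, 0, 1]],
  ],
)

```text
time: 1.2
position: [0.3965, -0.3486, 0.292]
tool_rot: [-2.257, -2.183, -0.001]
ft_force: [-0.1, -0.6, 0.4]
grip_width: 0.999
grip_force: 0.0
```

Emit:
play_rows(
  increments=[
    [[0.4, 0.2, 0, 0, 0, 0, 1], [0.8, 0.3, 0, 0, 0, 0, 1], [1, 0.3, 0, 0, 0, 0, 1]],
  ],
)

```text
time: 1.5
position: [0.4306, -0.2488, 0.292]
tool_rot: [-2.254, -2.187, -0.002]
ft_force: [0.7, 0.4, -0.6]
grip_width: 0.999
grip_force: 0.0
```

Emit:
play_rows(
  increments=[
    [[0.4, 0.1, 0.1, 0, 0, 0, 1], [0.8, 0.1, 0.2, 0, 0, 0, 1], [1, 0.1, 0.3, 0, 0, 0, 1]],
  ],
)

```text
time: 1.8
position: [0.4424, -0.1505, 0.2618]
tool_rot: [-2.257, -2.185, 0.0]
ft_force: [0.1, -0.3, 0.1]
grip_width: 0.999
grip_force: 0.0
```

Emit:
play_rows(
  increments=[
    [[0.4, 0, 0.2, 0, 0, 0, 1], [0.8, 0, 0.4, 0, 0, 0, 1], [1, 0, 0.5, 0, 0, 0, 1], [1, 0, 0.5, 0, 0, 0, 1], [1, 0, 0.5, 0, 0, 0, 1]],
  ],
)

```text
time: 2.3
position: [0.4459, -0.0546, 0.2122]
tool_rot: [2.261, 2.181, -0.001]
ft_force: [-0.6, -1.2, 0.9]
grip_width: 1.001
grip_force: 0.0
```

Run:
```python
from h import *
s,a=snap('wrist','w0'); s,a=snap('wrist','w0'); print(s['position'],s['tool_rot'],s['time'])
C=cam('wrist',s); 
for X in ([.4436,-.0088,.045],[.4413,-.0684,.045],[.4496,.1582,.045]): print(w2pix(C,X))
```

```text
[ 0.44618857 -0.05527782  0.21257343] [ 2.26205966e+00  2.17866093e+00 -6.22159541e-04] 2.35
[315.21213713 150.89019089]
[315.38162358 216.22354477]
[313.97065979 -86.41665158]
```

View pics/w0.png

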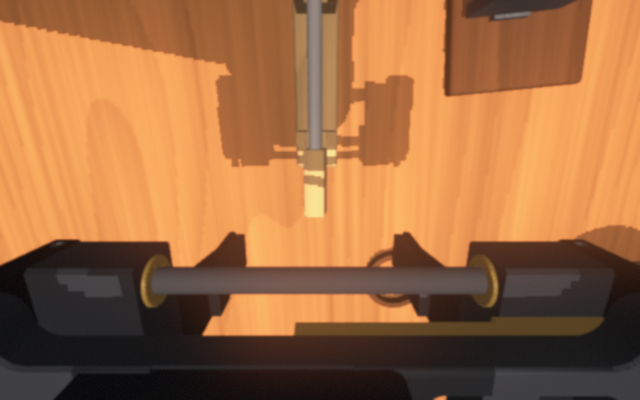

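The wrist view shows the grip at columns 304–326, rows 149–217, on the predicted line, and the gripper is aligned with it. Descending.

Emit:
play_rows(
  increments=[
    [[0.1, -0.03, 0.3, 0, 0, 0, 1], [0.165, -0.043, 0.6, 0, 0, 0, 1], [0.165, -0.043, 0.9, 0, 0, 0, 1], [0.165, -0.043, 1, 0, 0, 0, 1], [0.165, -0.043, 1, 0, 0, 0, 1]],
  ],
)

```text
time: 2.9
position: [0.4418, -0.0381, 0.1115]
tool_rot: [-2.261, -2.178, 0.002]
ft_force: [0.5, 0.8, 0.9]
grip_width: 1.001
grip_force: 0.0
```

Emit:
play_rows(
  increments=[
    [[0, 0, 0.165, 0, 0, 0, 1], [0, 0, 0.165, 0, 0, 0, 1], [0, 0, 0.165, 0, 0, 0, 1]],
  ],
)

```text
time: 3.2
position: [0.4432, -0.0376, 0.097]
tool_rot: [2.261, 2.179, 0.001]
ft_force: [-0.2, 0.3, 0.3]
grip_width: 1.001
grip_force: 0.0
```

Emit:
play_rows(
  increments=[
    [[0, 0, 0.01, 0, 0, 0, 0.4], [0, 0, 0.01, 0, 0, 0, 0], [0, 0, 0.01, 0, 0, 0, -0.4], [0, 0, 0.01, 0, 0, 0, -1], [0, 0, 0.01, 0, 0, 0, -1], [0, 0, 0.01, 0, 0, 0, -1], [0, 0, 0.01, 0, 0, 0, -1], [0, 0, 0.01, 0, 0, 0, -1]],
  ],
  squeeze=60,
)

```text
time: 4.0
position: [0.4424, -0.0371, 0.0947]
tool_rot: [-2.261, -2.181, 0.0]
ft_force: [0.5, -0.5, -0.1]
grip_width: 0.36
grip_force: 0.0
```

Emit:
play_rows(
  increments=[
    [[0, 0, 0, 0, 0, 0, -1], [0, 0, 0, 0, 0, 0, -1], [0, 0, 0, 0, 0, 0, -1], [0, 0, 0, 0, 0, 0, -1]],
  ],
)

```text
time: 4.4
position: [0.4424, -0.0371, 0.0947]
tool_rot: [-2.261, -2.181, 0.0]
ft_force: [0.0, 1.1, -1.3]
grip_width: 0.204
grip_force: 58.6
```

Firm grip, 17.7 mm wide. Lifting straight up.

Emit:
play_rows(
  increments=[
    [[0, 0, -0.1, 0, 0, 0, -1], [0, 0, -0.3, 0, 0, 0, -1], [0, 0, -0.6, 0, 0, 0, -1], [0, 0, -0.85, 0, 0, 0, -1], [0, 0, -0.85, 0, 0, 0, -1], [0, 0, -0.85, 0, 0, 0, -1]],
  ],
)

```text
time: 5.0
position: [0.4426, -0.0372, 0.1803]
tool_rot: [2.26, 2.18, 0.0]
ft_force: [-0.6, 0.3, -2.0]
grip_width: 0.2
grip_force: 58.6
```

Run:
```python
from h import *
np.set_printoptions(precision=4,suppress=True)
L=[]
for i in range(4): ctrl.get_image('top'); L.append(ctrl.get_state())
for k in('position','tool_rot','ft_force'): print(k,*[x[k] for x in L])
s=L[-1]
o=np.array([.6226,.0935]);ax=np.array([-.0579,.9983]);lat=np.array([-ax[1],ax[0]])
t=o+.0125*lat-.225*ax; print(t,t-s['position'][:2])
```

```text
position [ 0.4419 -0.0371  0.1794] [ 0.4416 -0.037   0.1789] [ 0.4415 -0.037   0.1787] [ 0.4416 -0.037   0.1786]
tool_rot [-2.2607 -2.1811  0.0012] [-2.2599 -2.1805  0.0019] [-2.2594 -2.1802  0.0021] [-2.2593 -2.1801  0.0019]
ft_force [-0.3781 -0.1225 -1.1503] [ 0.3309  0.1429 -1.7291] [ 0.5879  0.0594 -0.564 ] [ 0.2393 -0.2344 -0.967 ]
[ 0.6231 -0.1318] [ 0.1816 -0.0949]
```

Emit:
play_rows(
  increments=[
    [[-0.25, 0.1, 0, 0, 0, -0.02, -1], [-0.5, 0.3, 0, 0, 0, -0.04, -1], [-0.75, 0.6, 0, 0, 0, -0.06, -1], [-0.88, 0.8, 0, 0, 0, -0.06, -1], [-0.88, 0.9, 0, 0, 0, -0.06, -1], [-0.88, 0.9, 0, 0, 0, -0.06, -1]],
  ],
)

```text
time: 5.8
position: [0.5296, -0.1274, 0.1787]
tool_rot: [-2.153, -2.284, -0.001]
ft_force: [0.3, 0.6, -1.5]
grip_width: 0.207
grip_force: 58.6
```

Emit:
play_rows(
  increments=[
    [[0.02, 0.2, 0, 0, 0, 0, -1], [0.05, 0.5, 0, 0, 0, 0, -1], [0.08, 0.8, 0, 0, 0, 0, -1], [0.09, 0.94, 0, 0, 0, 0, -1], [0.09, 0.94, 0, 0, 0, 0, -1], [0.09, 0.94, 0, 0, 0, 0, -1], [0.09, 0.94, 0, 0, 0, 0, -1]],
  ],
)

```text
time: 6.5
position: [0.6212, -0.1135, 0.1796]
tool_rot: [-2.155, -2.285, 0.002]
ft_force: [-0.2, -0.2, -1.3]
grip_width: 0.202
grip_force: 58.6
```

Run:
```python
from h import *
s,a=snap('top','t1');s,b=snap('scene','s1'); s=ctrl.get_state(); print(s['position'],s['tool_rot'],s['time'])
c=cv2.resize(a[110:230,215:375,::-1],None,fx=5,fy=5,interpolation=cv2.INTER_CUBIC)
cv2.imwrite('pics/c1.png',c)
```

```text
[ 0.62153179 -0.11399975  0.1798363 ] [ 2.15601542e+00  2.28498727e+00 -1.59306549e-03] 6.6
```

View pics/c1.png

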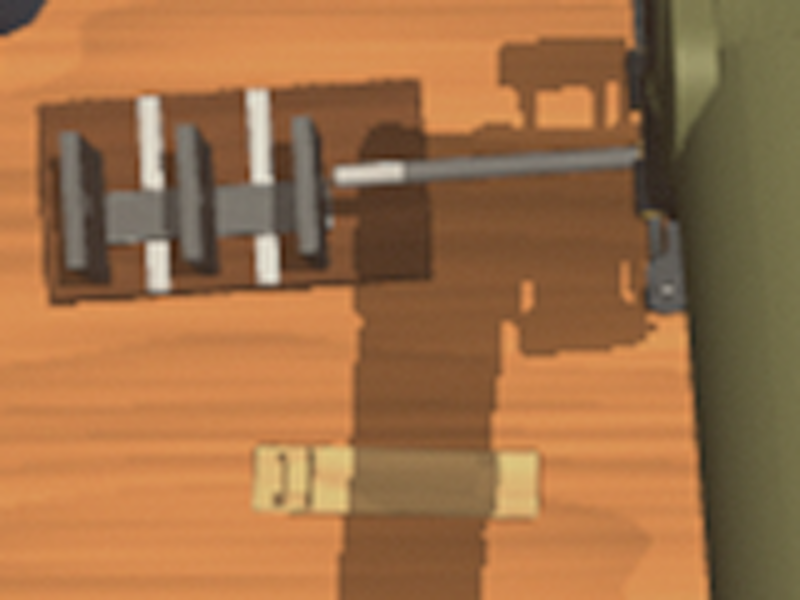

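The crop shows the tip at (336,177) and the shaft running to (636,157). The first plate's top spans (303,117) to (311,254).

Run:
```python
from h import *
np.set_printoptions(precision=4,suppress=True)
C=cam('top'); P=lambda x,y,z: pix2w(C,215+(x+.5)/5-.5,110+(y+.5)/5-.5,z)
o=np.array([.6226,.0935,0]);ax=np.array([-.0579,.9983,0]);lat=np.array([-ax[1],ax[0],0])
S=lambda X:((X-o)@ax,(X-o)@lat,X[2])
A,B=P(336,177,.1285),P(636,157,.1295)
print('tip',S(A),'shaft',S(B),'yaw vs stand',np.degrees(np.arctan2(S(A)[1]-S(B)[1],S(A)[0]-S(B)[0])))
for q,r in(((303,117),(311,254)),((187,124),(199,262)),((70,132),(83,269))):
    print('plate centre',S((P(*q,.096)+P(*r,.096))/2), np.linalg.norm(P(*q,.096)-P(*r,.096)))
a=cv2.imread('pics/s1.png')[150:270,330:490]
cv2.imwrite('pics/d1.png',cv2.resize(a,None,fx=5,fy=5,interpolation=cv2.INTER_CUBIC))
s=ctrl.get_state();Rm=R.from_rotvec(s['tool_rot']).as_matrix();print(Rm, S(s['position']))
Cs=cam('scene'); print(w2pix(Cs,o+.0125*lat+[0,0,.08]), w2pix(Cs,A))
```

```text
tip (np.float64(-0.0138922642515378), np.float64(0.014857326440733933), np.float64(0.12850000000000006)) shaft (np.float64(-0.1766337045322221), np.float64(0.014905867122012067), np.float64(0.12949999999999995)) yaw vs stand -0.017089538378516005
plate centre (np.float64(0.004965801541599221), np.float64(0.012791944852893554), np.float64(0.09600000000000009)) 0.07691781095271721
plate centre (np.float64(0.06861766329395322), np.float64(0.012785060297261798), np.float64(0.09600000000000009)) 0.07766422090235206
plate centre (np.float64(0.13367829748230287), np.float64(0.012687807950245725), np.float64(0.09600000000000009)) 0.07717889629036676
[[-0.058   0.9983 -0.0007]
 [ 0.9983  0.058  -0.0007]
 [-0.0007 -0.0007 -1.    ]] (np.float64(-0.20708514895907912), np.float64(0.01308063341439344), np.float64(0.17983629815599453))
[387.4324 214.3494] [384.742  200.1872]
```

View pics/d1.png

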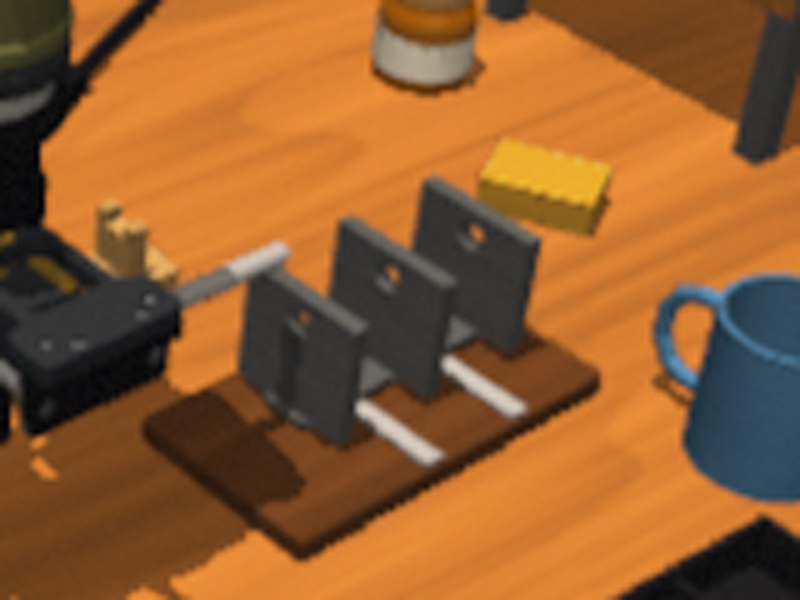

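The scene crop shows the holes clearly, with the first at about (303,317), and the bar above and in front of them. The bar is about 2 mm too far towards the robot. I'll back off, shift, and go down with a slight pitch to undo the droop.

Emit:
play_rows(
  increments=[
    [[-0.15, 0.021, 0.02, 0, 0.002, 0, -1], [-0.15, 0.021, 0.15, 0, 0.004, 0, -1], [-0.15, 0.021, 0.35, 0, 0.004, 0, -1], [-0.15, 0.021, 0.49, 0, 0.004, 0, -1], [-0.15, 0.021, 0.5, 0, 0.004, 0, -1], [-0.15, 0.021, 0.5, 0, 0.004, 0, -1], [-0.15, 0.021, 0.5, 0, 0.004, 0, -1]],
  ],
)

```text
time: 7.3
position: [0.6261, -0.1286, 0.1304]
tool_rot: [-2.153, -2.283, -0.008]
ft_force: [-0.1, 0.4, -1.3]
grip_width: 0.205
grip_force: 58.6
```

Run:
```python
from h import *
np.set_printoptions(precision=4,suppress=True)
s,a=snap('top','t2');s,b=snap('scene','s2');s=ctrl.get_state(); print(s['position'],s['tool_rot'],s['ft_force'],s['time'])
A=cv2.resize(a[125:165,220:340,::-1],(800,266),interpolation=cv2.INTER_CUBIC)
B=cv2.resize(b[185:234,350:470,::-1],(800,327),interpolation=cv2.INTER_CUBIC)
o=np.array([.6226,.0935,0]);ax=np.array([-.0579,.9983,0]);lat=np.array([-ax[1],ax[0],0])
C=cam('scene')
for x in(-.03,0,.065,.13): print(x,w2pix(C,o+ax*x+.0127*lat+[0,0,.08]))
cv2.imwrite('pics/c2.png',np.vstack([A,B]))
```

```text
[ 0.6262 -0.1286  0.1307] [-2.1534 -2.2833 -0.0081] [ 0.5223 -0.6286 -1.7723] 7.4
-0.03 [378.7989 218.5518]
0 [387.377  214.3112]
0.065 [405.1838 205.5083]
0.13 [421.9977 197.1963]
```

View pics/c2.png

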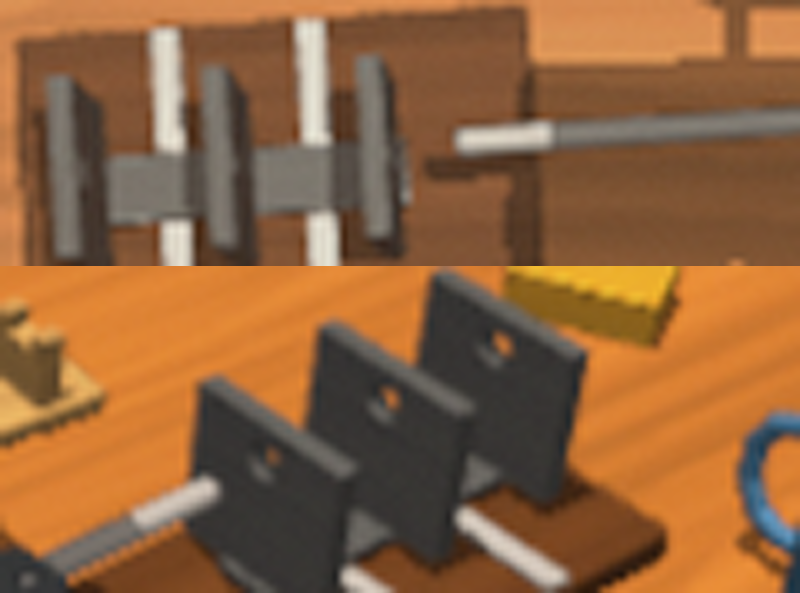

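Run:
```python
from h import *
np.set_printoptions(precision=4,suppress=True)
k=800/120
o=np.array([.6226,.0935,0]);ax=np.array([-.0579,.9983,0]);lat=np.array([-ax[1],ax[0],0])
S=lambda X:np.array([(X-o)@ax,(X-o)@lat,X[2]])
C=cam('top'); P=lambda x,y,z: pix2w(C,220+(x+.5)/k-.5,125+(y+.5)/k-.5,z)
print(S(P(457,141,.08)),S(P(795,123,.08)))
for q,r in(((369,56),(381,237)),((214,67),(228,247)),((59,77),(68,255))): print(S((P(*q,.096)+P(*r,.096))/2),np.linalg.norm(P(*q,.096)-P(*r,.096)))
Cs=cam('scene'); print('scene px of tip', 350+212/k, 185+(490-266)/k, 'hole1',350+266/k,185+(463-266)/k)
for z in(.078,.08,.082): print(z,w2pix(Cs,o+ax*-.027+.0105*lat+[0,0,z]),w2pix(Cs,o+.0125*lat+[0,0,z]))
L=[]
for i in range(3): ctrl.get_image('top'); x=ctrl.get_state(); print(x['position'],S(x['position']))
```

```text
[-0.0279  0.0096  0.08  ] [-0.1712  0.0114  0.08  ]
[0.0054 0.0123 0.096 ] 0.07625845949675912
[0.0699 0.0125 0.096 ] 0.07591648629612857
[0.1359 0.0119 0.096 ] 0.07494261793435597
scene px of tip 381.8 218.6 hole1 389.9 214.55
0.078 [380.2005 219.1839] [387.3516 214.9764]
0.08 [380.2749 218.5528] [387.4324 214.3494]
0.082 [380.3495 217.9203] [387.5134 213.721 ]
[ 0.6261 -0.1286  0.1307] [-0.2219  0.0094  0.1307]
[ 0.626  -0.1286  0.1306] [-0.2219  0.0095  0.1306]
[ 0.6258 -0.1286  0.1304] [-0.2219  0.0096  0.1304]
```

Emit:
play_rows(
  increments=[
    [[0.05, -0.02, 0, 0, 0, 0, -1], [0.1, -0.02, 0, 0, 0, 0, -1], [0.15, -0.02, 0, 0, 0, 0, -1], [0.2, -0.02, 0, 0, 0, 0, -1], [0.22, -0.02, 0, 0, 0, 0, -1], [0.22, -0.02, 0, 0, 0, 0, -1]],
  ],
)

```text
time: 8.15
position: [0.6223, -0.1061, 0.1299]
tool_rot: [-2.151, -2.283, -0.007]
ft_force: [0.2, -0.4, -1.7]
grip_width: 0.203
grip_force: 58.6
```

Emit:
play_rows(
  increments=[
    [[0.01, 0, 0, 0, 0, 0, -1], [0.02, 0, 0, 0, 0, 0, -1], [0.03, 0, 0, 0, 0, 0, -1]],
  ],
)

```text
time: 8.45
position: [0.622, -0.104, 0.1299]
tool_rot: [-2.153, -2.282, -0.007]
ft_force: [-0.5, 0.4, -0.8]
grip_width: 0.204
grip_force: 58.6
```

Emit:
play_rows(
  increments=[
    [[0.01, 0, 0, 0, 0, 0, -1], [0.02, 0, 0, 0, 0, 0, -1]],
  ],
)

```text
time: 8.65
position: [0.6219, -0.1018, 0.1299]
tool_rot: [-2.153, -2.282, -0.007]
ft_force: [-0.2, -0.5, -1.7]
grip_width: 0.202
grip_force: 58.6
```

Emit:
play_rows(
  increments=[
    [[0.01, 0, 0, 0, 0, 0, -1], [0.02, 0, 0, 0, 0, 0, -1]],
  ],
)

```text
time: 8.85
position: [0.6218, -0.0997, 0.1299]
tool_rot: [-2.152, -2.282, -0.007]
ft_force: [0.1, 0.4, -0.2]
grip_width: 0.206
grip_force: 58.6
```

Emit:
play_rows(
  increments=[
    [[0.01, 0, 0, 0, 0, 0, -1], [0.02, 0, 0, 0, 0, 0, -1]],
  ],
)

```text
time: 9.05
position: [0.6217, -0.0977, 0.1299]
tool_rot: [-2.153, -2.282, -0.007]
ft_force: [-0.1, -1.6, -2.0]
grip_width: 0.199
grip_force: 58.6
```

Emit:
play_rows(
  increments=[
    [[0.005, 0, 0, 0, 0, 0, -1], [0.01, 0, 0, 0, 0, 0, -1]],
  ],
)

```text
time: 9.25
position: [0.6217, -0.0967, 0.13]
tool_rot: [-2.153, -2.282, -0.007]
ft_force: [-0.5, -0.1, -1.4]
grip_width: 0.205
grip_force: 58.6
```

Emit:
play_rows(
  increments=[
    [[0.005, 0, 0, 0, 0, 0, -1], [0.01, 0, 0, 0, 0, 0, -1]],
  ],
)

```text
time: 9.45
position: [0.6216, -0.0958, 0.1299]
tool_rot: [-2.153, -2.282, -0.007]
ft_force: [-1.0, -0.1, -1.4]
grip_width: 0.2
grip_force: 58.6
```

Emit:
play_rows(
  increments=[
    [[0.01, 0, 0, 0, 0, 0, -1], [0.02, 0, 0, 0, 0, 0, -1]],
  ],
)

```text
time: 9.65
position: [0.6215, -0.0938, 0.13]
tool_rot: [-2.153, -2.282, -0.007]
ft_force: [1.2, 1.1, -1.6]
grip_width: 0.2
grip_force: 58.6
```

Emit:
play_rows(
  increments=[
    [[0.01, 0, 0, 0, 0, 0, -1], [0.02, 0, 0, 0, 0, 0, -1], [0.03, 0, 0, 0, 0, 0, -1]],
  ],
)

```text
time: 9.95
position: [0.6213, -0.0907, 0.13]
tool_rot: [-2.152, -2.282, -0.007]
ft_force: [0.8, -0.1, -1.1]
grip_width: 0.2
grip_force: 58.6
```

Emit:
play_rows(
  increments=[
    [[0.01, 0, 0, 0, 0, 0, -1], [0.02, 0, 0, 0, 0, 0, -1], [0.03, 0, 0, 0, 0, 0, -1], [0.04, 0, 0, 0, 0, 0, -1]],
  ],
)

```text
time: 10.35
position: [0.6211, -0.0867, 0.13]
tool_rot: [-2.153, -2.282, -0.007]
ft_force: [0.4, -0.1, -1.4]
grip_width: 0.205
grip_force: 58.6
```

Emit:
play_rows(
  increments=[
    [[0.03, 0, 0, 0, 0, 0, -1], [0.06, 0, 0, 0, 0, 0, -1], [0.1, 0, 0, 0, 0, 0, -1], [0.14, 0, 0, 0, 0, 0, -1], [0.18, 0, 0, 0, 0, 0, -1], [0.22, 0, 0, 0, 0, 0, -1], [0.26, 0, 0, 0, 0, 0, -1], [0.3, 0, 0, 0, 0, 0, -1]],
  ],
)

```text
time: 11.15
position: [0.6193, -0.0565, 0.1302]
tool_rot: [-2.152, -2.282, -0.007]
ft_force: [-0.1, -0.3, -1.6]
grip_width: 0.197
grip_force: 58.6
```

Run:
```python
from h import *
s,a=snap('top','t3');s,b=snap('scene','s3');s=ctrl.get_state(); print(s['position'],s['ft_force'],s['time'])
A=cv2.resize(a[125:165,220:340,::-1],(800,266),interpolation=cv2.INTER_CUBIC)
B=cv2.resize(b[185:234,350:470,::-1],(800,327),interpolation=cv2.INTER_CUBIC)
cv2.imwrite('pics/c3.png',np.vstack([A,B]))
```

```text
[ 0.61932118 -0.05581639  0.13027245] [ 0.77030592  1.11911754 -1.6139262 ] 11.25
```

View pics/c3.png

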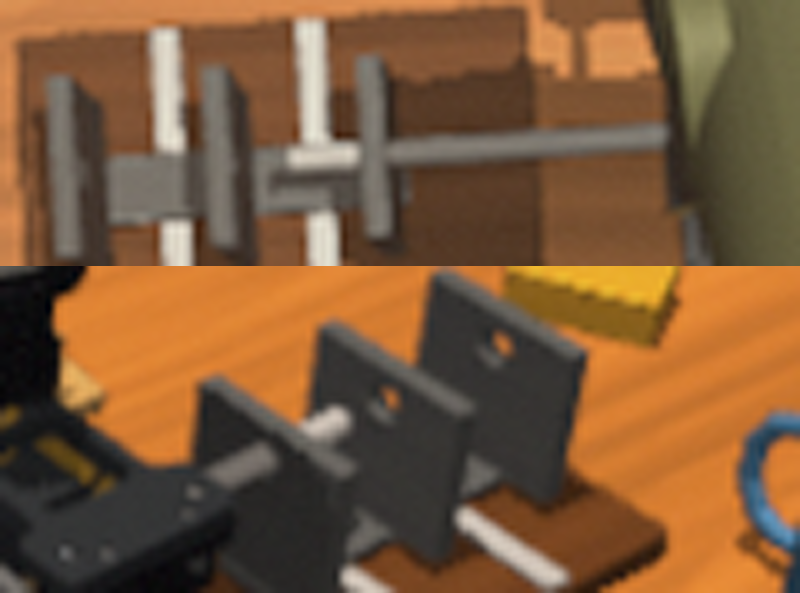

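The tip is through the first upright, at top-crop (290,157), and short of the second. Continuing gently.

Emit:
play_rows(
  increments=[
    [[0.03, 0, 0, 0, 0, 0, -1], [0.06, 0, 0, 0, 0, 0, -1], [0.09, 0, 0, 0, 0, 0, -1], [0.12, 0, 0, 0, 0, 0, -1], [0.14, 0, 0, 0, 0, 0, -1], [0.15, 0, 0, 0, 0, 0, -1], [0.16, 0, 0, 0, 0, 0, -1]],
  ],
)

```text
time: 11.95
position: [0.6184, -0.0409, 0.1303]
tool_rot: [-2.153, -2.282, -0.007]
ft_force: [-0.1, 0.3, -0.9]
grip_width: 0.204
grip_force: 58.7
```

Emit:
play_rows(
  increments=[
    [[0.01, 0, 0, 0, 0, 0, -1], [0.02, 0, 0, 0, 0, 0, -1]],
  ],
)

```text
time: 12.15
position: [0.6183, -0.0389, 0.1303]
tool_rot: [-2.153, -2.282, -0.007]
ft_force: [0.1, -0.3, -1.1]
grip_width: 0.202
grip_force: 58.7
```

Emit:
play_rows(
  increments=[
    [[0.01, 0, 0, 0, 0, 0, -1], [0.02, 0, 0, 0, 0, 0, -1]],
  ],
)

```text
time: 12.35
position: [0.6182, -0.0369, 0.1303]
tool_rot: [-2.153, -2.282, -0.007]
ft_force: [0.5, -0.5, -0.3]
grip_width: 0.204
grip_force: 58.7
```

Emit:
play_rows(
  increments=[
    [[0.01, 0, 0, 0, 0, 0, -1], [0.02, 0, 0, 0, 0, 0, -1]],
  ],
)

```text
time: 12.55
position: [0.618, -0.0349, 0.1304]
tool_rot: [-2.153, -2.282, -0.007]
ft_force: [0.4, -1.4, -1.0]
grip_width: 0.206
grip_force: 58.7
```

Emit:
play_rows(
  increments=[
    [[0.01, 0, 0, 0, 0, 0, -1], [0.02, 0, 0, 0, 0, 0, -1]],
  ],
)

```text
time: 12.75
position: [0.6179, -0.0328, 0.1304]
tool_rot: [-2.153, -2.282, -0.007]
ft_force: [-0.7, -0.1, -0.5]
grip_width: 0.201
grip_force: 58.7
```

Emit:
play_rows(
  increments=[
    [[0.01, 0, 0, 0, 0, 0, -1], [0.02, 0, 0, 0, 0, 0, -1], [0.03, 0, 0, 0, 0, 0, -1]],
  ],
)

```text
time: 13.05
position: [0.6177, -0.0299, 0.1304]
tool_rot: [-2.153, -2.282, -0.007]
ft_force: [-0.0, -0.3, -0.8]
grip_width: 0.199
grip_force: 58.7
```

Emit:
play_rows(
  increments=[
    [[0.01, 0, 0.001, 0, 0, 0, -1], [0.02, 0, 0.001, 0, 0, 0, -1], [0.03, 0, 0.002, 0, 0, 0, -1], [0.04, 0, 0.002, 0, 0, 0, -1], [0.05, 0, 0.003, 0, 0, 0, -1]],
  ],
)

```text
time: 13.55
position: [0.6174, -0.0248, 0.1301]
tool_rot: [-2.152, -2.282, -0.007]
ft_force: [-0.2, -0.1, -1.5]
grip_width: 0.203
grip_force: 58.7
```

Emit:
play_rows(
  increments=[
    [[0.03, 0, 0, 0, 0, 0, -1], [0.07, 0, 0.001, 0, 0, 0, -1], [0.12, 0, 0.002, 0, 0, 0, -1], [0.17, 0, 0.003, 0, 0, 0, -1], [0.22, 0, 0.003, 0, 0, 0, -1], [0.26, 0, 0.004, 0, 0, 0, -1], [0.3, 0, 0.004, 0, 0, 0, -1]],
  ],
)

```text
time: 14.25
position: [0.6157, 0.0055, 0.1299]
tool_rot: [-2.152, -2.282, -0.007]
ft_force: [0.2, 0.2, -1.9]
grip_width: 0.203
grip_force: 58.7
```

Emit:
play_rows(
  increments=[
    [[0.03, 0, 0, 0, 0, 0, -1], [0.06, 0, 0.001, 0, 0, 0, -1], [0.09, 0, 0.001, 0, 0, 0, -1], [0.12, 0, 0.001, 0, 0, 0, -1], [0.14, 0, 0.001, 0, 0, 0, -1], [0.16, 0, 0.001, 0, 0, 0, -1]],
  ],
)

```text
time: 14.85
position: [0.6148, 0.0211, 0.1299]
tool_rot: [-2.153, -2.282, -0.007]
ft_force: [1.1, -0.7, -1.8]
grip_width: 0.2
grip_force: 58.7
```

Run:
```python
from h import *
s,a=snap('top','t4');s,b=snap('scene','s4');s=ctrl.get_state(); print(s['position'],s['ft_force'],s['time'])
A=cv2.resize(a[125:165,220:340,::-1],(800,266),interpolation=cv2.INTER_CUBIC)
B=cv2.resize(b[185:234,350:470,::-1],(800,327),interpolation=cv2.INTER_CUBIC)
cv2.imwrite('pics/c4.png',np.vstack([A,B]))
```

```text
[0.61480648 0.02140602 0.12992177] [ 0.92097197  0.24043344 -1.76049902] 14.95
```

View pics/c4.png

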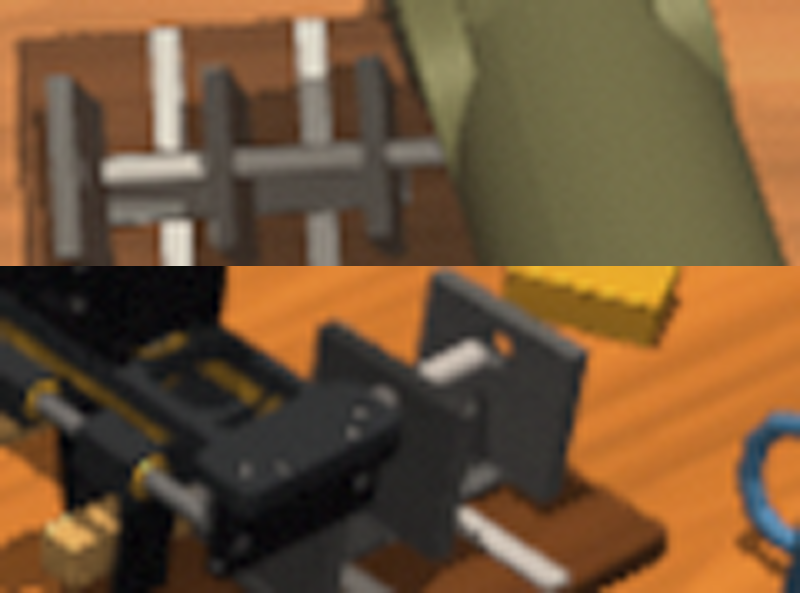

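The bar is through two uprights and the tip is about 8 mm short of the third, in line. Advancing gently.

Emit:
play_rows(
  increments=[
    [[0.01, 0, 0, 0, 0, 0, -1], [0.02, 0, 0, 0, 0, 0, -1], [0.03, 0, 0, 0, 0, 0, -1], [0.04, 0, 0, 0, 0, 0, -1]],
  ],
)

```text
time: 15.35
position: [0.6146, 0.0249, 0.1299]
tool_rot: [-2.153, -2.282, -0.007]
ft_force: [0.9, -0.4, -1.5]
grip_width: 0.202
grip_force: 58.7
```

Emit:
play_rows(
  increments=[
    [[0.01, 0, 0, 0, 0, 0, -1], [0.02, 0, 0, 0, 0, 0, -1]],
  ],
)

```text
time: 15.55
position: [0.6144, 0.027, 0.1299]
tool_rot: [-2.153, -2.282, -0.007]
ft_force: [0.9, -1.1, -1.4]
grip_width: 0.202
grip_force: 58.7
```

Emit:
play_rows(
  increments=[
    [[0.01, 0, 0, 0, 0, 0, -1], [0.02, 0, 0, 0, 0, 0, -1]],
  ],
)

```text
time: 15.75
position: [0.6144, 0.029, 0.13]
tool_rot: [-2.153, -2.282, -0.007]
ft_force: [1.6, -1.1, -1.4]
grip_width: 0.203
grip_force: 58.7
```

Emit:
play_rows(
  increments=[
    [[0.01, 0, 0, 0, 0, 0, -1], [0.02, 0, 0, 0, 0, 0, -1]],
  ],
)

```text
time: 15.95
position: [0.6142, 0.031, 0.1299]
tool_rot: [-2.153, -2.282, -0.007]
ft_force: [1.5, 0.2, -1.7]
grip_width: 0.201
grip_force: 58.7
```

Emit:
play_rows(
  increments=[
    [[0.01, 0, 0, 0, 0, 0, -1], [0.02, 0, 0, 0, 0, 0, -1]],
  ],
)

```text
time: 16.15
position: [0.6141, 0.033, 0.1299]
tool_rot: [-2.153, -2.282, -0.007]
ft_force: [1.1, -0.5, -1.8]
grip_width: 0.203
grip_force: 58.7
```

Emit:
play_rows(
  increments=[
    [[0.01, 0, 0, 0, 0, 0, -1], [0.02, 0, 0, 0, 0, 0, -1], [0.03, 0, 0.001, 0, 0, 0, -1], [0.04, 0, 0.001, 0, 0, 0, -1], [0.05, 0, 0.001, 0, 0, 0, -1]],
  ],
)

```text
time: 16.65
position: [0.6138, 0.038, 0.1299]
tool_rot: [-2.153, -2.282, -0.007]
ft_force: [0.9, -0.4, -1.5]
grip_width: 0.199
grip_force: 58.7
```

Emit:
play_rows(
  increments=[
    [[0.02, 0, 0, 0, 0, 0, -1], [0.05, 0, 0, 0, 0, 0, -1], [0.08, 0, 0, 0, 0, 0, -1], [0.11, 0, 0.001, 0, 0, 0, -1], [0.14, 0, 0.001, 0, 0, 0, -1], [0.17, 0, 0.001, 0, 0, 0, -1], [0.18, 0, 0.001, 0, 0, 0, -1], [0.18, 0, 0.001, 0, 0, 0, -1]],
  ],
)

```text
time: 17.45
position: [0.6128, 0.0563, 0.1299]
tool_rot: [-2.152, -2.282, -0.007]
ft_force: [1.5, -0.6, -1.5]
grip_width: 0.2
grip_force: 58.7
```

Emit:
play_rows(
  increments=[
    [[0.01, 0, 0, 0, 0, 0, -1], [0.02, 0, 0, 0, 0, 0, -1]],
  ],
)

```text
time: 17.65
position: [0.6127, 0.0576, 0.1299]
tool_rot: [-2.153, -2.282, -0.006]
ft_force: [2.0, -1.4, -2.2]
grip_width: 0.2
grip_force: 58.7
```

Emit:
play_rows(
  increments=[
    [[0.005, 0, 0, 0, 0, 0, -1], [0.01, 0, 0, 0, 0, 0, -1]],
  ],
)

```text
time: 17.85
position: [0.6127, 0.0587, 0.1299]
tool_rot: [-2.153, -2.282, -0.007]
ft_force: [3.5, -2.0, -1.6]
grip_width: 0.201
grip_force: 58.7
```

Emit:
play_rows(
  increments=[
    [[0.005, 0, 0, 0, 0, 0, -1], [0.01, 0, 0, 0, 0, 0, -1]],
  ],
)

```text
time: 18.05
position: [0.6126, 0.0598, 0.1299]
tool_rot: [-2.153, -2.282, -0.007]
ft_force: [3.4, -2.4, -3.0]
grip_width: 0.207
grip_force: 58.7
```

Emit:
play_rows(
  increments=[
    [[0.005, 0, 0, 0, 0, 0, -1], [0.01, 0, 0, 0, 0, 0, -1]],
  ],
)

```text
time: 18.25
position: [0.6125, 0.0608, 0.1299]
tool_rot: [-2.153, -2.282, -0.007]
ft_force: [1.5, -1.9, -1.9]
grip_width: 0.205
grip_force: 58.7
```

Emit:
play_rows(
  increments=[
    [[0.005, 0, 0, 0, 0, 0, -1], [0.005, 0, 0, 0, 0, 0, -1]],
  ],
)

```text
time: 18.45
position: [0.6124, 0.0615, 0.1299]
tool_rot: [-2.152, -2.282, -0.007]
ft_force: [2.7, -1.8, -2.1]
grip_width: 0.203
grip_force: 58.7
```

Emit:
play_rows(
  increments=[
    [[0.005, 0, 0, 0, 0, 0, -1], [0.005, 0, 0, 0, 0, 0, -1]],
  ],
)

```text
time: 18.65
position: [0.6124, 0.062, 0.1299]
tool_rot: [-2.152, -2.282, -0.007]
ft_force: [4.4, -1.9, -2.2]
grip_width: 0.199
grip_force: 58.7
```

Emit:
play_rows(
  increments=[
    [[0.005, 0, 0, 0, 0, 0, -1], [0.005, 0, 0, 0, 0, 0, -1]],
  ],
)

```text
time: 18.85
position: [0.6123, 0.0625, 0.1299]
tool_rot: [-2.152, -2.282, -0.007]
ft_force: [3.1, -1.1, -1.8]
grip_width: 0.206
grip_force: 58.7
```

Emit:
play_rows(
  increments=[
    [[0.005, 0, 0, 0, 0, 0, -1], [0.005, 0, 0, 0, 0, 0, -1]],
  ],
)

```text
time: 19.05
position: [0.6123, 0.063, 0.1299]
tool_rot: [-2.152, -2.282, -0.007]
ft_force: [3.4, -2.7, -2.3]
grip_width: 0.205
grip_force: 58.7
```

Emit:
play_rows(
  increments=[
    [[0.005, 0, 0, 0, 0, 0, -1], [0.005, 0, 0, 0, 0, 0, -1]],
  ],
)

```text
time: 19.25
position: [0.6123, 0.0635, 0.1299]
tool_rot: [-2.152, -2.282, -0.007]
ft_force: [2.5, -2.2, -3.1]
grip_width: 0.204
grip_force: 58.7
```

Emit:
play_rows(
  increments=[
    [[0.005, 0, 0, 0, 0, 0, -1], [0.005, 0, 0, 0, 0, 0, -1]],
  ],
)

```text
time: 19.45
position: [0.6122, 0.064, 0.1299]
tool_rot: [-2.152, -2.282, -0.007]
ft_force: [2.9, -1.6, -1.9]
grip_width: 0.203
grip_force: 58.7
```

Emit:
play_rows(
  increments=[
    [[0.005, 0, 0, 0, 0, 0, -1], [0.005, 0, 0, 0, 0, 0, -1]],
  ],
)

```text
time: 19.65
position: [0.6122, 0.0645, 0.1299]
tool_rot: [-2.152, -2.282, -0.007]
ft_force: [3.5, -1.8, -2.3]
grip_width: 0.205
grip_force: 58.7
```

Emit:
play_rows(
  increments=[
    [[0.005, 0, 0, 0, 0, 0, -1], [0.005, 0, 0, 0, 0, 0, -1]],
  ],
)

```text
time: 19.85
position: [0.6122, 0.0648, 0.1299]
tool_rot: [-2.153, -2.282, -0.006]
ft_force: [2.8, -2.5, -2.4]
grip_width: 0.203
grip_force: 58.7
```

Emit:
play_rows(
  increments=[
    [[0.005, 0, 0, 0, 0, 0, -1], [0.005, 0, 0, 0, 0, 0, -1]],
  ],
)

```text
time: 20.05
position: [0.6122, 0.0648, 0.1299]
tool_rot: [-2.153, -2.282, -0.006]
ft_force: [2.3, -3.4, -2.2]
grip_width: 0.197
grip_force: 58.7
```

Emit:
play_rows(
  increments=[
    [[0.005, 0, 0, 0, 0, 0, -1], [0.005, 0, 0, 0, 0, 0, -1]],
  ],
)

```text
time: 20.25
position: [0.6122, 0.0649, 0.1299]
tool_rot: [-2.154, -2.282, -0.005]
ft_force: [3.3, -5.3, -2.8]
grip_width: 0.202
grip_force: 58.7
```

Emit:
play_rows(
  increments=[
    [[0.005, 0, 0, 0, 0, 0, -1], [0.005, 0, 0, 0, 0, 0, -1]],
  ],
)

```text
time: 20.45
position: [0.6122, 0.065, 0.1299]
tool_rot: [-2.154, -2.282, -0.004]
ft_force: [2.9, -6.0, -1.5]
grip_width: 0.201
grip_force: 58.7
```

The force is building while the advance has stopped, and the travel puts the shoulder home (tip at about 0.166). One more gentle press, then release.

Emit:
play_rows(
  increments=[
    [[0.005, 0, 0, 0, 0, 0, -1], [0.01, 0, 0, 0, 0, 0, -1], [0.01, 0, 0, 0, 0, 0, -1]],
  ],
)

```text
time: 20.75
position: [0.6122, 0.0651, 0.1299]
tool_rot: [-2.156, -2.282, -0.003]
ft_force: [1.8, -7.3, -1.9]
grip_width: 0.202
grip_force: 58.6
```

Emit:
play_rows(
  increments=[
    [[0, 0, 0, 0, 0, 0, -0.5], [0, 0, 0, 0, 0, 0, 0], [0, 0, 0, 0, 0, 0, 0.5], [0, 0, 0, 0, 0, 0, 0.5], [0, 0, 0, 0, 0, 0, 0.5], [0, 0, 0, 0, 0, 0, 0.5]],
  ],
)

```text
time: 21.35
position: [0.6119, 0.0678, 0.13]
tool_rot: [-2.152, -2.282, -0.007]
ft_force: [0.3, -0.1, -0.0]
grip_width: 0.614
grip_force: 0.0
```

Emit:
play_rows(
  increments=[
    [[0, 0, -0.1, 0, 0, 0, 0.8], [0, 0, -0.3, 0, 0, 0, 0.8], [0, 0, -0.6, 0, 0, 0, 0.8], [0, 0, -0.9, 0, 0, 0, 0.8], [0, 0, -1, 0, 0, 0, 0.8]],
  ],
)

```text
time: 21.85
position: [0.6136, 0.0675, 0.2343]
tool_rot: [-2.155, -2.285, -0.014]
ft_force: [-0.7, 1.2, -0.2]
grip_width: 0.897
grip_force: 0.0
```

Emit:
play_rows(
  increments=[
    [[-0.4, 0, -0.2, 0, 0, 0, 0.8], [-0.8, 0, -0.4, 0, 0, 0, 0.8], [-1, 0, -0.5, 0, 0, 0, 0.8], [-1, 0, -0.5, 0, 0, 0, 0.8]],
  ],
)

```text
time: 22.25
position: [0.6187, -0.0384, 0.2806]
tool_rot: [-2.163, -2.277, -0.006]
ft_force: [0.9, -0.4, -0.8]
grip_width: 0.9
grip_force: 0.0
```

Run:
```python
from h import *
s,w=snap('wrist','w5');s,a=snap('top','t5');s,b=snap('scene','s5')
A=cv2.resize(a[125:165,220:340,::-1],(800,266),interpolation=cv2.INTER_CUBIC)
B=cv2.resize(b[185:234,350:470,::-1],(800,327),interpolation=cv2.INTER_CUBIC)
cv2.imwrite('pics/c5.png',np.vstack([A,B]))
```

```text
(no output)
```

View pics/c5.png

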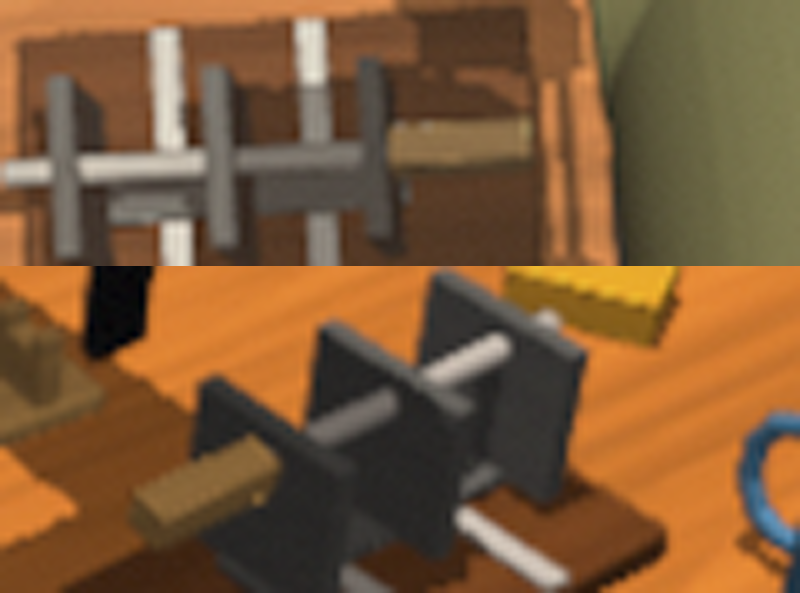

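The bar lies through all three uprights: grip against the first plate at top-crop (388,143), grip end at (531,137), tip at (4,172). I'll check these numerically.

Run:
```python
from h import *
np.set_printoptions(precision=4,suppress=True)
k=800/120
o=np.array([.6226,.0935,0]);ax=np.array([-.0579,.9983,0]);lat=np.array([-ax[1],ax[0],0])
S=lambda X:np.array([(X-o)@ax,(X-o)@lat,X[2]])
C=cam('top'); P=lambda x,y,z: pix2w(C,220+(x+.5)/k-.5,125+(y+.5)/k-.5,z)
print('tip',S(P(4,172,.079)),'grip end',S(P(531,137,.085)),'p1 back/front',S(P(360,60,.096)),S(P(384,60,.096)),'p3 back',S(P(47,77,.096)))
```

```text
tip [0.1646 0.0099 0.079 ] grip end [-0.0595  0.0108  0.085 ] p1 back/front [ 0.0095 -0.0244  0.096 ] [-0.0006 -0.0237  0.096 ] p3 back [ 0.1406 -0.0259  0.096 ]
```

```bash
python3 -c "
from h import *
print(ctrl.close_job())"
```

```text
the job is handed in; nothing more can be done
None
```

I threaded the bar through all three uprights, seated the grip against the first one (shoulder home within about 1 mm by the last camera check), released it and handed in the job at about 22 s; the peak force I read was about 8 N, and the hand-in returned no verdict.

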